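# Set the stand-off spacer and hold the plate tight for tacking

### The job

Each of the two fit-up jigs on the welding bench has an aluminium plate lying short of its fence, but only one of the gaps is wide enough for the steel spacer. Take the spacer from its wooden holder, stand it upright on the jig bed in the gap that takes it and let it go; then push that plate towards the fence until fence, spacer and plate are tight and flush, and finish while still holding the plate pressed there, without letting up. Leave the other plate and the tools lying around as they are.

Things in the scene. Friction and masses are not known exactly. Their poses are not given: they have to be found in the camera images.
- spacer: Steel spacer, 12 mm thick along its x: a blade 60 mm wide (y) and 32 mm high with a grip tab 30 mm wide (y) above it up to 80 mm; same 12 mm thickness throughout, 0.3 kg. Origin at the centre of its underside, z up. It starts upright in the holder, its underside 6 mm above the bench. In the jig its underside is 8 mm above the bench.
- holder: Wooden holder block fixed to the bench (placed differently each time), 44 x 84 x 22 mm, with an upright slot 18 x 66 mm and 16 mm deep in which the spacer stands, about 3 mm play each side. Origin at the centre of its underside.
- jig_a: One of two like jigs, fixed: dark steel bed 200 x 116 x 8 mm. Origin: centre of underside, z up, +x to its fence, whose near face is at x = +70 mm. Two side guides (10 mm above the bed, 84 mm apart, x = -50 to +70 mm) lead the plate; behind them the bed is bare. Gap = 30 mm minus the plate origin's x in this frame: about 3 to 7 mm in one jig, 20 to 28 mm in the other; read which is which.
- jig_b: One of two like jigs, fixed: dark steel bed 200 x 116 x 8 mm. Origin: centre of underside, z up, +x to its fence, whose near face is at x = +70 mm. Two side guides (10 mm above the bed, 84 mm apart, x = -50 to +70 mm) lead the plate; behind them the bed is bare. Gap = 30 mm minus the plate origin's x in this frame: about 3 to 7 mm in one jig, 20 to 28 mm in the other; read which is which.
- fence_a: The jig's fence: a bright steel bar 25 mm (x) x 116 mm (y) x 16 mm high across the far end of the bed of jig_a, fixed to it; its top is 24 mm above the bench. Origin at the centre of its underside, axes as the jig's; its near face is at its own x = -12.5 mm.
- fence_b: The jig's fence: a bright steel bar 25 mm (x) x 116 mm (y) x 16 mm high across the far end of the bed of jig_b, fixed to it; its top is 24 mm above the bench. Origin at the centre of its underside, axes as the jig's; its near face is at its own x = -12.5 mm.
- plate_a: Loose aluminium plate 80 x 80 x 16 mm, 0.24 to 0.36 kg, lying flat on the bed of jig_a between its guides (2 mm play each side), free to slide towards the fence (sliding it takes 2 to 5 N, with the spacer ahead of it up to 9 N; it does not spring back). Origin at the centre of its underside, x towards the fence; top 24 mm above the bench.
- plate_b: Loose aluminium plate 80 x 80 x 16 mm, 0.24 to 0.36 kg, lying flat on the bed of jig_b between its guides (2 mm play each side), free to slide towards the fence (sliding it takes 2 to 5 N, with the spacer ahead of it up to 9 N; it does not spring back). Origin at the centre of its underside, x towards the fence; top 24 mm above the bench.
- hammer: A hand hammer lying on the bench beyond the jigs; bystander. Origin on the underside.
- wrench: A wrench lying on the bench beyond the jigs; bystander. Origin on the underside.
- grinder: A blue angle grinder, about 330 mm long and 75 mm high, lying on the bench at the robot's left; bystander. Origin on the underside.
- bar_stub: A dark steel round-bar stub, 36 mm across, 60 mm high, standing at the robot's right; bystander. Origin at the centre of its underside.

How it is judged:
On the way:
1. the spacer stands on the bed in the wide gap, let go, the plate not yet pressed on it (y of spacer in the frame of jig_a between -0.016 and 0.016 m and z of spacer in the frame of jig_a between 0.004 and 0.012 m and x of spacer in the frame of jig_a between 0.04 and 0.068 m and angle between spacer's own z axis and vertical below 0.35 rad and contact force between spacer and the fingers below 0.1 N and linear speed of spacer below 0.02 m/s and contact force between spacer and plate_a below 3 N), for 0.2 s.
At the end, for the whole second after the job is handed in: Spacer on the wide gap's bed (4 mm), within 16 mm of the middle, upright 0.06 rad, square 0.05 rad, untouched; plate flat and square 0.04 rad, gap 12 mm +-3 mm; robot presses the plate, over 3 N reaching spacer and fence, and keeps on; other plate moved under 8 mm (y of spacer in the frame of jig_a between -0.016 and 0.016 m and z of spacer in the frame of jig_a between 0.004 and 0.012 m and x of spacer in the frame of jig_a between 0.06 and 0.067 m and angle between spacer's own z axis and vertical below 0.06 rad and angle between the x axis of spacer and the x axis of jig_a, either way round below 0.05 rad and x of plate_a in the frame of jig_a between 0.0145 and 0.021 m and angle between the x axis of plate_a and the x axis of jig_a, either way round below 0.04 rad and angle between plate_a's own z axis and vertical below 0.04 rad and contact force between spacer and plate_a above 3 N and contact force between spacer and fence_a above 3 N and contact force between any of the fingers, the arm and plate_a above 3 N and contact force between spacer and the fingers below 0.1 N and distance of plate_b from where it was at the start of the episode below 0.008 m); the arm keeps its last pose, push and grip.
It fails at once if the plate of the narrow gap is shifted (distance of plate_b from where it was at the start of the episode above 0.008 m).
It fails at once if the hammer is disturbed (distance of hammer from where it was at the start of the episode above 0.03 m).
It fails at once if the wrench is disturbed (distance of wrench from where it was at the start of the episode above 0.03 m).
It fails at once if the grinder is disturbed (distance of grinder from where it was at the start of the episode above 0.03 m).
It fails at once if the bar_stub is disturbed (distance of bar_stub from where it was at the start of the episode above 0.03 m).
It also fails if it takes over 64 s, if anything falls off the work surface, if the arm or the gripper's body presses on something with over 40 N, if the wrist force passes 120 N, or if a joint passes its speed limit or range.

### The arm

A 6-joint arm with a two-finger parallel gripper is mounted at the origin on the work surface. World frame = base frame: x ahead of the robot, y to its left, z up, the work surface at z = 0. Lengths are in m, angles in rad, forces in N, time in s.
With the tool pointing down it reaches from about 0.275 to 0.875 m from the base axis. Payload 12.5 kg.
Tool frame: the origin (TCP) lies at the very end of the fingers, on their centre line; the grasp point (between the pads) lies 19 mm behind it; z points along the fingers, y is the line along which they close (so a half turn about z gives the same grasp; the last joint's range is limited). The gripper opens to 85 mm and grips with 20 to 120 N. Pads are 22 mm wide; open, the fingers measure 114 mm over their backs; the gripper's body (76 mm by 85 mm) begins 54 mm behind the grasp point. The pads swing forward as they close: fully open they stand 13 mm farther back than shut.
Start: joints at [1.246, 0.351, 1.652, -0, 1.139, -0.085], TCP at [0.131, 0.534, 0.231] pointing down, gripper open.
Joint ranges: [-2.75, 2.75], [-0.79, 2.1], [0.01, 2.65], [-1.57, 4.71], [0.07, 3.14], [-2.87, 2.87]. Speed limits (rad/s): [2.22, 2.22, 2.79, 3.14, 3.14, 3.14].

### API

Orientations are given as a 3x3 rotation matrix whose columns are the frame's x, y, z axes.
In Python, from bench import manip gives the robot as it stands. Calls block until the motion is done:
- manip.move_ptp(position, orientation): joint-space move of the TCP to a pose.
- manip.move_l(position, attitude=None, max_speed=0.15): straight line of the TCP; attitude=None keeps the orientation; max_speed is the mean speed in m/s.
- manip.move_j(angles): joint-space move.
- manip.set_gripper(opening, effort=None): opening from 0.0 (shut) to 1.0 (fully open); effort is the grip in N (None keeps the last); returns when the fingers have stopped.
- manip.dwell(seconds).
- manip.inverse_kinematics(position, orientation): joint angles nearest the present ones, or None.
- manip.grab_frame(name): name is "scene" or "top"; returns (picture, depth): 480x640x3 uint8, red, green, blue; 480x640 float32, m along the optical axis (not along the pixel's ray), 0 where there is no reading.
- manip.get_calibration(name): a dict with "camera_matrix" (3x3 intrinsics, pixels), "k1" (the pictures are not rectified: a ray, as slopes to the right and down, at radius r is drawn at 1 + k1 r^2 times it, then the intrinsics apply), "R" (3x3) and "t" (3): a world point X has camera coordinates R X + t. Camera axes: x right, y down, z forward; pixel columns grow to the right and rows downward; lengths in m; the calibration is good to about 2 mm. A picture is of the moment at which its call begins. get_calibration takes no time and is no camera call.
A pose or a line that the arm cannot do raises manip.Unreachable and nothing moves.
- manip.sign_off(): hands the job in; it is judged then, once.
Trained networks look in the newest picture that a camera, given by its name, has taken for a name from the list of things; names that differ only in an ending like _2 or _b are one class to them, and where a whole thing is asked for, a point or a joint stands for the part that bears it (a point fixed in the world has none). Each returns a list of dicts, best first, with "confidence" (0 to 1); they miss things now and then, are a little off and sometimes report something else, mostly with a low value. They report only what shows in the picture. A call takes as long as a camera call.
- manip.look_for(camera, name): "at" ([x, y, z] in m, in world coordinates, good to about 4 mm: the middle of the surface that is visible of it).
Readings, each from a call of its own:
- manip.current_time(): time.
- manip.current_qpos(): joint angles.
- manip.current_joint_vel(): joint speeds.
- manip.current_joint_torque(): joint torques, N m.
- manip.current_ee_pos(): TCP position.
- manip.current_tcp_rot(): TCP orientation.
- manip.current_force(): force on the tool from outside, world axes, zero at the start.
- manip.current_ft_torque(): the same for the moment, N m.
- manip.current_grip_width(): opening from 0.0 (shut) to 1.0 (fully open).
- manip.current_grip_force(): force on a finger pad.
Only numpy, scipy, OpenCV 4.12 (cv2) and the standard library are available. Lean on these libraries where they do the work, as an engineer would, in place of code of your own. Each camera call takes 0.05 s, during which the arm holds its last target. There are 200 camera calls.

## Working session

There is one attempt and no reset: what is moved stays moved. The work goes in short steps, each a Python script; the robot and the scene stay as the last script left them, time stands still between calls to the robot, and variables do not carry over. Pictures are saved under pics/ and viewed, at most 10 in all, crops included, and the job is handed in when it is done.

```bash
mkdir -p pics; ls
python3 - <<'E'
from bench import manip
import cv2,numpy as np
np.set_printoptions(precision=4,suppress=True)
for n in ("top","scene"):
    p,d=manip.grab_frame(n); cv2.imwrite(f"pics/{n}0.png",p[:,:,::-1]); np.save(f"pics/{n}0.npy",d); np.save(f"pics/{n}0rgb.npy",p)
    print(n,manip.get_calibration(n))
    for o in ("spacer","holder","jig_a","fence_a","plate_a","hammer","wrench","grinder","bar_stub"):
        print(o,[(round(r["confidence"],2),np.round(r["at"],4)) for r in manip.look_for(n,o)][:3])
print(manip.current_time())
E
```

```text
pics
top {'camera_matrix': array([[488.0533,   0.    , 321.9657],
       [  0.    , 488.0533, 232.7017],
       [  0.    ,   0.    ,   1.    ]]), 'k1': -0.08919385258423047, 'R': array([[ 0.0224, -0.9995,  0.0217],
       [-0.9813, -0.0261, -0.1908],
       [ 0.1913, -0.017 , -0.9814]]), 't': array([0.0252, 0.6211, 1.3476])}
spacer []
holder [(0.75, array([0.5555, 0.0304, 0.0207]))]
jig_a [(0.97, array([0.5084, 0.2171, 0.0092])), (0.9, array([ 0.5577, -0.2251,  0.0111]))]
fence_a [(0.87, array([ 0.65  , -0.2569,  0.0238])), (0.62, array([0.6215, 0.1949, 0.0255]))]
plate_a [(0.96, array([ 0.5684, -0.2267,  0.0236])), (0.61, array([0.5583, 0.2099, 0.0253]))]
hammer [(0.8, array([ 0.7685, -0.0052,  0.022 ])), (0.4, array([ 0.5712, -0.2249,  0.0274])), (0.16, array([ 0.6486, -0.2587,  0.024 ]))]
wrench [(0.54, array([ 0.773 , -0.209 ,  0.0068]))]
grinder [(0.6, array([ 0.6325, -0.4546,  0.0573])), (0.58, array([0.5518, 0.5259, 0.0616]))]
bar_stub [(0.59, array([ 0.6323, -0.4548,  0.0552]))]
scene {'camera_matrix': array([[499.7331,   0.    , 320.9951],
       [  0.    , 499.7331, 240.628
[... 241 characters left out ...]
 array([0.5652, 0.0274, 0.051 ]))]
holder [(0.8, array([0.5801, 0.0226, 0.0272])), (0.6, array([ 0.6466, -0.4522,  0.0503]))]
jig_a [(0.86, array([0.5383, 0.2116, 0.0133])), (0.7, array([ 0.6109, -0.2313,  0.0093]))]
fence_a [(0.97, array([0.6233, 0.1977, 0.0276])), (0.75, array([ 0.654 , -0.2557,  0.0279]))]
plate_a [(0.75, array([ 0.5797, -0.2334,  0.0205])), (0.63, array([0.5651, 0.2019, 0.0255]))]
hammer [(0.88, array([ 0.7903, -0.0175,  0.0278])), (0.58, array([0.5605, 0.5199, 0.0599])), (0.57, array([ 0.6516, -0.2548,  0.0301]))]
wrench [(0.76, array([ 0.7819, -0.2099,  0.0078]))]
grinder [(0.9, array([0.5572, 0.5217, 0.06  ]))]
bar_stub [(0.91, array([ 0.6462, -0.448 ,  0.0494]))]
1.0
```

View pics/top0.png

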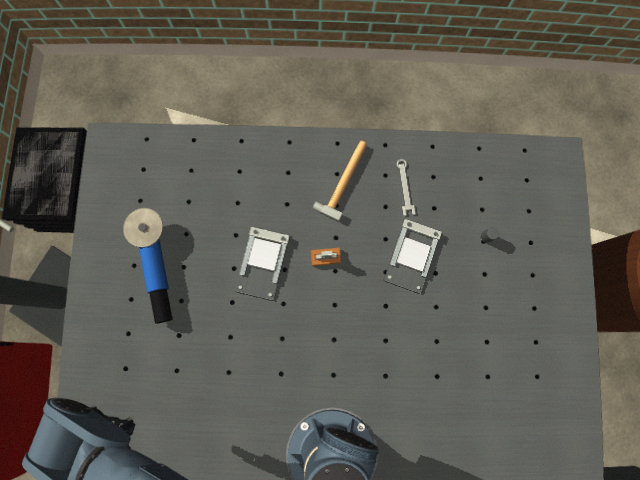

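View pics/scene0.png

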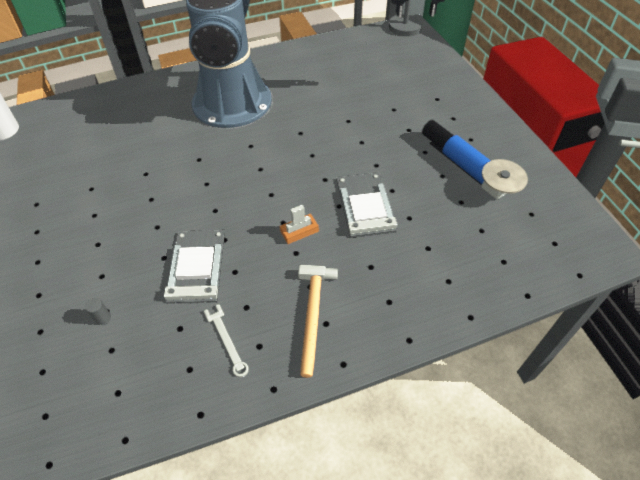

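Top view: the left jig (plate at about 265,253) has its plate close to the fence. The right jig (plate at 415,255, fence at 423,231) shows the wide gap. The holder with the spacer is at (326,257). Next I'll rectify both regions to metric views.

```bash
cat > h.py <<'E'
from bench import manip
import cv2,numpy as np
np.set_printoptions(precision=4,suppress=True)
def project(n,X):
    c=manip.get_calibration(n); K=c["camera_matrix"]
    q=np.asarray(X)@c["R"].T+c["t"]; s=q[...,:2]/q[...,2:]
    s=s*(1+c["k1"]*(s**2).sum(-1,keepdims=True))
    return s@K[:2,:2].T+K[:2,2]
def ortho(n,img,x0,x1,y0,y1,z,ppm):
    "rows: x falling from x1; cols: y falling from y1; ppm px per m"
    xs=x1-(np.arange(int((x1-x0)*ppm))+.5)/ppm; ys=y1-(np.arange(int((y1-y0)*ppm))+.5)/ppm
    X=np.stack(np.broadcast_arrays(xs[:,None],ys[None],z),-1)
    m=project(n,X).astype(np.float32)
    o=cv2.remap(img,m[...,0],m[...,1],cv2.INTER_CUBIC)[:,:,::-1].copy()
    for i in range(0,o.shape[0],int(.02*ppm)): o[i,:8]=(0,0,255)
    for j in range(0,o.shape[1],int(.02*ppm)): o[:8,j]=(0,0,255)
    return o
E
python3 - <<'E'
from h import *
I={n:np.load(f"pics/{n}0rgb.npy") for n in("top","scene")}
cv2.imwrite("pics/jig.png",np.hstack([ortho(n,I[n],.44,.70,-.33,-.13,.024,2000) for n in I]))
cv2.imwrite("pics/hold.png",np.vstack([np.hstack([ortho(n,I[n],.50,.60,-.03,.09,z,2800) for n in I]) for z in(.022,.086)]))
E
```

```text
(no output)
```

View pics/jig.png

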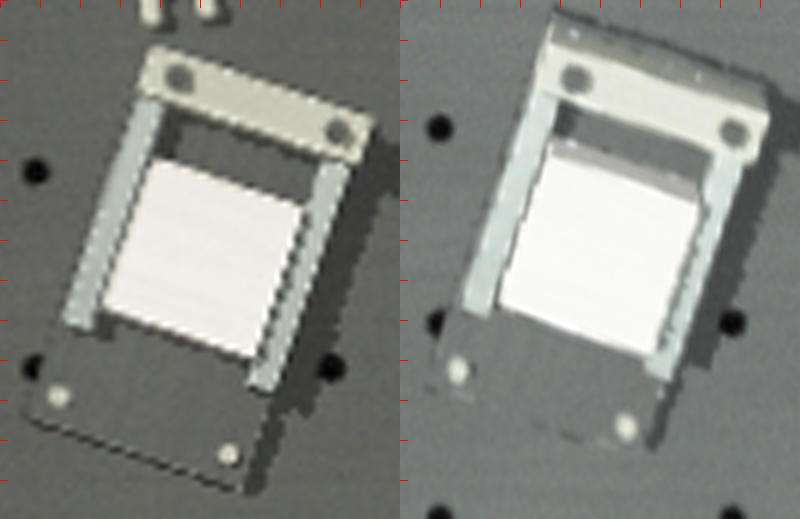

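View pics/hold.png

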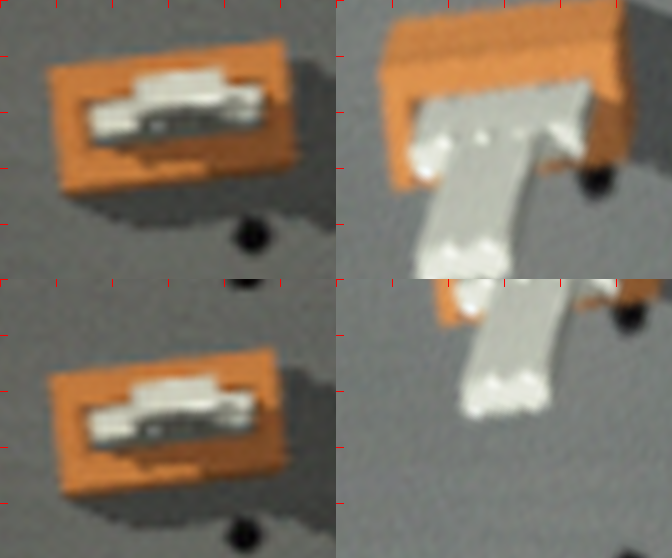

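The rectified views agree to about 1 mm:
- **Spacer:** centre (.560, .0285), yaw about +7°.
- **Right jig:** near-face middle of the fence (.6373, -.2538), yaw about -18.5°, gap about 28 mm (the wide one).

Next is the grasp.

```bash
cat >> h.py <<'E'
def Rd(a): # tool down, closing line along yaw a
    c,s=np.cos(a),np.sin(a); return np.array([[-s,c,0],[c,s,0],[0,0,-1.]])
YJ=np.deg2rad(-18.5); U=np.array([np.cos(YJ),np.sin(YJ),0]); V=np.array([-U[1],U[0],0])
NF=np.array([.6373,-.2538,0]); J=NF-.07*U
def st(m=""): print(m,manip.current_time(),manip.current_ee_pos(),"F",manip.current_force(),"grip",manip.current_grip_width(),manip.current_grip_force())
E
python3 - <<'E'
from h import *
P=np.array([.560,.0285,0])
best=None
for k in (0,np.pi):
    q=[manip.inverse_kinematics(p,Rd(a+k)) for p,a in((P+[0,0,.2],.12),(J+.056*U+[0,0,.2],YJ),(J-.08*U+[0,0,.012],YJ))]
    print(k,*q)
    if all(x is not None for x in q):
        m=max(abs(x[5]) for x in q)
        if best is None or m<best[0]: best=(m,k)
k=best[1]; open("k.txt","w").write(str(k))
R=Rd(.12+k)
manip.set_gripper(.6,30)
manip.move_ptp(P+[0,0,.2],R); st("above")
manip.move_l(P+[0,0,.046],max_speed=.08); st("down")
manip.set_gripper(0,40); st("closed")
p,d=manip.grab_frame("scene"); cv2.imwrite("pics/grasp.png",cv2.resize(p[130:330,180:440,::-1],None,fx=2.5,fy=2.5))
E
```

```text
0 [-0.0322  0.4041  1.6564 -0.      1.0811 -0.1522] [-0.4494  0.6031  1.3349 -0.      1.2036 -0.1265] [-0.4815  0.6517  1.8233 -0.      0.6666 -0.1586]
3.141592653589793 None None None
above 3.8 [0.5599 0.0292 0.2001] F [ 0.3395 -0.3576 -0.2362] grip 0.5985512316616144 0.0
down 5.875 [0.5602 0.0285 0.0463] F [-0.4841 -0.7608  0.7099] grip 0.6002606738999872 0.0
closed 6.3083 [0.5601 0.0285 0.0462] F [-0.6614 -0.2136  2.3736] grip 0.13748640301080084 40.230231285095215
```

View pics/grasp.png

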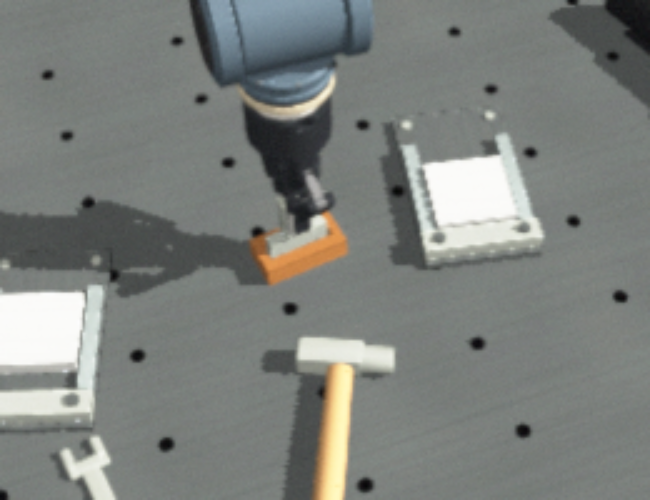

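The spacer is gripped: opening .137 × 85 mm ≈ 11.7 mm, fingers at (305,195). Lifting and carrying it to just above the gap, then checking.

Run:
```python
from h import *
k=float(open("k.txt").read())
p0=manip.current_ee_pos()
manip.move_l([p0[0],p0[1],.16],max_speed=.12); st("lift")
T=J+.056*U
manip.move_ptp(T+[0,0,.16],Rd(YJ+k))
manip.move_l(T+[0,0,.075],max_speed=.12); st("over")
o=[]
for n in("top","scene"):
    p,d=manip.grab_frame(n); np.save(f"pics/{n}1rgb.npy",p)
    o.append(ortho(n,p,.54,.70,-.33,-.15,.024 if n=="top" else .040,2200))
    print(n,[(round(r["confidence"],2),np.round(r["at"],4)) for r in manip.look_for(n,"spacer")][:2])
    # expected blade bottom corners/pixels
B=T+[0,0,.035]
cam="scene"; p=np.load("pics/scene1rgb.npy"); 
x,y=project(cam,T+[0,0,.05]).astype(int); s=4
c=cv2.resize(p[y-50:y+50,x-50:x+50,::-1],None,fx=s,fy=s,interpolation=cv2.INTER_CUBIC)
for dx,dy,dz in [(.006,a,b) for a in(-.03,.03) for b in(.035,.067)]+[(.006,a,.070) for a in(-.015,.015)]:
    u=(project(cam,T+dx*U+dy*V+[0,0,dz])-[x-50,y-50])*s; cv2.circle(c,tuple(int(i) for i in u),3,(0,0,255),-1)
cv2.imwrite("pics/over.png",np.hstack([c,cv2.resize(o[0],(400,400))]))
```

```text
lift 7.4583 [0.5596 0.0285 0.1592] F [-0.3406  0.0824 -3.1305] grip 0.13847292477526713 39.479126930236816
over 9.4167 [ 0.6246 -0.2495  0.0759] F [ 0.9664 -0.0118 -3.033 ] grip 0.13656193822829277 39.41411375999451
top []
scene [(0.84, array([ 0.6311, -0.2394,  0.0625])), (0.16, array([ 0.6537, -0.2585,  0.0274]))]
```

View pics/over.png

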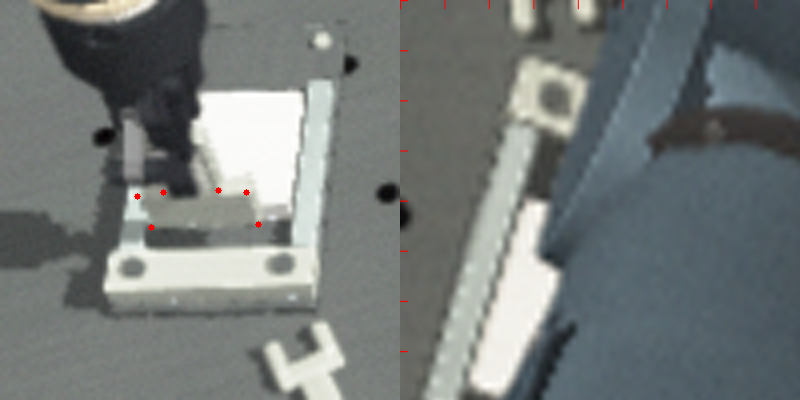

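The predicted blade corners (dots at 151,227 and 258,224) fall on the blade, which hangs over the gap. Lowering and releasing.

Run:
```python
from h import *
T=J+.056*U
manip.move_l(T+[0,0,.050],max_speed=.05); st()
z=.050; f0=manip.current_force()[2]
while z>.0465:
    z-=.0006; manip.move_l(T+[0,0,z],max_speed=.03)
    if manip.current_force()[2]-f0>2: break
st("down %.4f"%z)
manip.set_gripper(.5); manip.dwell(.2); st("open")
manip.move_l(T+[0,0,.16],max_speed=.12)
manip.move_ptp(J-.10*U+[0,0,.16],manip.current_tcp_rot())
manip.set_gripper(0); st("back")
o=[];
for n in("top","scene"):
    p,d=manip.grab_frame(n); np.save(f"pics/{n}2rgb.npy",p)
    print(n,[(round(r["confidence"],2),np.round(r["at"],4)) for r in manip.look_for(n,"spacer")][:2])
    o.append(ortho(n,p,.55,.70,-.33,-.15,.040,2200))
cv2.imwrite("pics/placed.png",np.hstack(o))
```

```text
10.2667 [ 0.6241 -0.2494  0.0499] F [ 0.4433  0.0742 -3.4947] grip 0.13726871536545202 39.44420278072357
down 0.0476 11.2667 [ 0.6242 -0.2494  0.0482] F [-2.8458  0.747   5.2088] grip 0.13727975795876834 40.56376039981842
open 11.8667 [ 0.624  -0.2494  0.0475] F [-0.4134 -0.2694  0.3694] grip 0.5030704354180364 0.0
back 14.1 [ 0.4762 -0.1999  0.1599] F [-0.1159 -0.1911  0.4233] grip -0.0005956264106243697 0.0
top [(0.72, array([ 0.6215, -0.2395,  0.0511]))]
scene [(0.85, array([ 0.6278, -0.2471,  0.0434])), (0.67, array([0.5366, 0.2099, 0.0103]))]
```

View pics/placed.png

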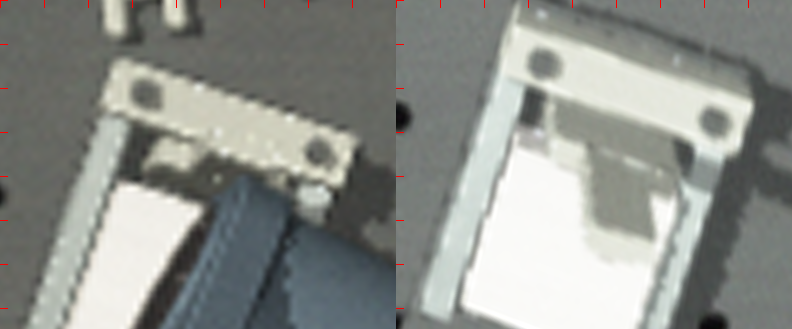

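The spacer stands upright in the gap, about 1 mm from the middle. Now pushing with closed fingers turned across the plate.

```bash
cat > push.py <<'E'
from h import *
def fu(): return manip.current_force()@U
def push(x,limit,xmax,step):
    while x<xmax:
        x+=step; manip.move_l(J+x*U+[0,0,.013],max_speed=.03)
        f=-fu(); a=(manip.current_ee_pos()-J)@U
        print("x %.4f act %.4f F %.1f t %.1f"%(x,a,f,manip.current_time()))
        if f>limit: break
    return x
E
python3 - <<'E'
from push import *
R=Rd(YJ+np.pi/2); 
if manip.inverse_kinematics(J-.075*U+[0,0,.013],R) is None: R=Rd(YJ-np.pi/2)
manip.move_ptp(J-.075*U+[0,0,.12],R); st()
manip.move_l(J-.075*U+[0,0,.03],max_speed=.1)
manip.move_l(J-.075*U+[0,0,.013],max_speed=.04); st("low")
manip.move_l(J-.055*U+[0,0,.013],max_speed=.05)
x=push(-.055,12,-.028,.002); st()
open("x.txt","w").write(str(x))
E
```

```text
15.6917 [ 0.4998 -0.2078  0.1201] F [0.8886 0.5299 0.0326] grip 0.0035038153786978335 0.0
low 17.3167 [ 0.4998 -0.2078  0.0128] F [ 0.1977  0.2565 -0.7643] grip 0.0002399325879113517 0.0
x -0.0530 act -0.0530 F -0.1 t 18.1
x -0.0510 act -0.0509 F -0.3 t 18.4
x -0.0490 act -0.0489 F -0.3 t 18.6
x -0.0470 act -0.0470 F 1.3 t 18.9
x -0.0450 act -0.0448 F 2.2 t 19.1
x -0.0430 act -0.0427 F 0.1 t 19.4
x -0.0410 act -0.0408 F 1.5 t 19.6
x -0.0390 act -0.0395 F 5.3 t 19.9
x -0.0370 act -0.0372 F 3.9 t 20.1
x -0.0350 act -0.0351 F 3.3 t 20.4
x -0.0330 act -0.0337 F 8.0 t 20.6
x -0.0310 act -0.0336 F 17.2 t 20.9
 20.8667 [ 0.5391 -0.2208  0.0127] F [-16.3971   5.1876  11.973 ] grip 0.0009401076294266886 8.791590401669964
```

Contact stiffened at -.0336, where -.033 was expected. Pressing slightly more and checking.

Run:
```python
from push import *
x=push(float(open("x.txt").read()),22,-.0285,.0007)
manip.dwell(1.0); st("hold"); print(fu())
o=[]
for n in("top","scene"):
    p,d=manip.grab_frame(n); o.append(ortho(n,p,.48,.68,-.33,-.15,.024,2200))
cv2.imwrite("pics/pressed.png",np.hstack(o))
```

```text
x -0.0303 act -0.0336 F 21.4 t 21.1
x -0.0296 act -0.0336 F 25.0 t 21.4
hold 22.3667 [ 0.5391 -0.2208  0.0127] F [-23.6631   6.9018  18.6084] grip -0.0016565101743189754 12.49503220897168
-24.630227116658432
```

View pics/pressed.png

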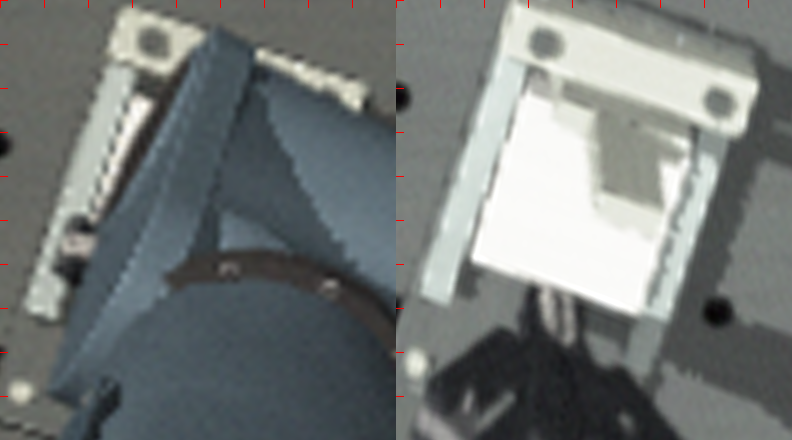

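The image shows the plate square against the spacer, and the spacer flush at the fence (about 625,120). It is holding steady at about 25 N, so I'm handing in.

```bash
python3 -c "
from bench import manip
print(manip.sign_off(), manip.current_time())"
```

```text
the job is handed in; nothing more can be done
the job is handed in; nothing more can be done
```

I stood the spacer in the wide gap (the jig on the robot's right), let it go, and pushed that plate until fence, spacer and plate were tight. I handed the job in at about 22 s, still pressing the plate with about 25 N; sign-off gave no verdict.

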